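Sweep the broken mug off the ware board

ROBOT

A 6-joint arm with a two-finger parallel gripper is mounted at the origin on the work surface. World frame = base frame: x ahead of the robot, y to its left, z up, the work surface at z = 0. Lengths are in m, angles in rad, forces in N, time in s.
With the tool pointing down it reaches from about 0.325 to 0.775 m from the base axis. Payload 5.5 kg.
Tool frame: the origin (TCP) lies at the very end of the fingers, on their centre line; the grasp point (between the pads) lies robot.grasp_offset behind it (robot.grasp_offset is the distance from the TCP to the grasp point, in m); z points along the fingers, y is the line along which they close (so a half turn about z gives the same grasp; the last joint's range is limited). The gripper opens to 88 mm and grips with 3 to 60 N. Pads are 20 mm wide; open, the fingers measure 115 mm over their backs; the gripper's body (75 mm by 178 mm) begins 61 mm behind the grasp point.
Start: joints at [1.119, 0.091, 1.231, -0, 1.82, -0.057], TCP at [0.231, 0.554, 0.223] pointing down, gripper open.
Joint ranges: [-2.87, 2.87], [-0.86, 2.18], [0.17, 2.46], [-1.51, 4.65], [0.06, 2.69], [-2.65, 2.65]. Speed limits (rad/s): [2.57, 2.57, 3.01, 3.14, 3.14, 3.14].

INTERFACE

Orientations are given as a 3x3 rotation matrix whose columns are the frame's x, y, z axes.
In Python, from plant import robot gives the robot as it stands.
- The arm moves only by the tool send_rows, never from a script. Its arguments are lists of equal length, an entry for each row: "rot": the turn, a rotation vector about the world's x, y, z in units of 30 degrees (1.0 is 30 degrees), a list of three; "linear": the shift along the world's x, y, z in units of 10 cm (1.0 is 10 cm), a list of three; "grip": the opening, from 0 (shut) to 1 (fully open). In form: {"rot": [[rx, ry, rz], ...], "linear": [[dx, dy, dz], ...], "grip": [grip, ...]}. A call has 1 to 12 rows; each row shifts and turns the commanded pose from where the row before left it; what a row does not reach is not made up. A row lasts 1/8 s, in which the tool goes at most 62.5 mm and 10.7 degrees, less where a joint would pass 70% of its speed; a pose out of reach is approached as far as the arm can. A call with a number of a shift or a turn outside -1 to 1 is refused whole. A call with a gripper value outside its range is refused whole. The fingers move at their own pace and stop on an object; the grip force is fixed at half the most. Time passes only in rows, so rows that do not move let the fingers close. It gives the time, the measured TCP pose, the force, the opening and the grip force at its end, in the units of the state.
- robot.observe(): the state, without advancing time (a new reading comes with each control period).
- robot.get_image(name): name is "scene" or "top" or "wrist"; returns a dict with "image" (480x640x3 uint8, red, green, blue), "camera_matrix" (3x3 intrinsics, pixels), "dist" ([k1, k2, p1, p2, k3] as OpenCV has them; the pictures are not rectified), "R" (3x3) and "t" (3): a world point X has camera coordinates R X + t; the wrist camera has in their place "T_tool_cam" (4x4, takes a point from camera to tool coordinates, whose origin is the TCP and whose axes are the flange's). Camera axes: x right, y down, z forward; pixel columns grow to the right and rows downward; lengths in m; the calibration is good to about 2 mm. A picture is of the moment at which its call begins: read the wrist's pose just before it. There is no depth.
- robot.sign_off(): hands the job in; it is judged then, once.
Trained networks look in the newest picture that a camera, given by its name, has taken for a name from the list of things; names that differ only in an ending like _2 or _b are one class to them, and where a whole thing is asked for, a point or a joint stands for the part that bears it (a point fixed in the world has none). Each returns a list of dicts, best first, with "score" (0 to 1); they miss things now and then, are a little off and sometimes report something else, mostly with a low value. They report only what shows in the picture. A call takes as long as a camera call. They do not tell look-alikes from the thing itself.
- robot.recognise(camera, thing): "rect" ([left, top, right, bottom] in pixels, round what is visible of it).
The state is a dict: "time": time; "joints": joint angles; "qvel": joint speeds; "joint_torque": joint torques, N m; "tcp_pos": TCP position; "eef_rot": TCP orientation; "ft_force": force on the tool from outside, world axes, zero at the start; "wrist_torque": the same for the moment, N m; "gripper_width": finger opening in m; "finger_force": force on a finger pad.
Only numpy, scipy, OpenCV 4.12 (cv2) and the standard library are available. Lean on these libraries where they do the work, as an engineer would, in place of code of your own. Each camera call takes 0.05 s, during which the arm holds its last target. There are 200 camera calls.

TASK

A mug has broken on the potter's ware board: sweep its four pieces (wall, rim, foot and handle) across the board and over the edge into the empty tray beside it, pushing them along the wood and never picking one up. Leave the finished beaker and bud vase standing where they are, and leave both trays in their places.

Things in the scene. Friction and masses are not known exactly. Their poses are not given: they have to be found in the camera images.
- ware_board: Plywood ware board lying fixed on the bench: 280 mm along its x, 320 mm along its y, flat top 40 mm above the bench (18 mm ply on two battens), no raised edge. Origin at the centre of its underside on the bench; x away from the robot, y to the left, turned by up to 9 degrees. The two trays stand against its left and right (+y and -y) edges.
- scrap_tray: The empty sheet-steel tray, loose, 0.8 kg: 300 mm along its x, 120 mm along its y, 32 mm high (so its rim is 8 mm below the board top), walls and floor 3 mm, open on top. Stands on the bench with its long side against the left or the right edge of the ware board (gap 2 to 5 mm), its axes parallel to the board's. Origin at the centre of its underside.
- tool_tray: A tray of the same size and steel standing against the other edge of the board, with wooden modelling tools lying in it; loose, 1 kg. Nothing goes in here. Origin at the centre of its underside.
- wall_sherd: Broken piece of mug wall, biscuit-fired terracotta, about 25 g: a curved plate 34 mm along its x by 38 mm along its y, lying hump up, 11 mm high. Origin at the middle of its underside, z up. It starts loose on the ware board, turned anyhow, one sherd to each quarter of the board, 66 to 90 mm from the board's x = 0 line and 50 to 110 mm from its y = 0 line.
- rim_sherd: Broken piece of mug rim, terracotta, about 25 g: a curved plate 32 mm along its x by 38 mm along its y with a thickened lip at its -x end, lying hump up, 11 mm high. Origin at the middle of its underside, z up. It starts loose on the ware board, turned anyhow, one sherd to each quarter of the board, 66 to 90 mm from the board's x = 0 line and 50 to 110 mm from its y = 0 line.
- foot_sherd: Broken piece of mug foot, terracotta, about 25 g: flat plate 34 mm along its x by 29 mm along its y, 7 mm thick, with a stub of wall 13 to 18 mm high along its +y side. Origin at the middle of its underside, z up. It starts loose on the ware board, turned anyhow, one sherd to each quarter of the board, 66 to 90 mm from the board's x = 0 line and 50 to 110 mm from its y = 0 line.
- handle_sherd: Broken-off piece of mug handle, terracotta, about 20 g: a bow of 13 mm round bar lying flat, 25 mm along its x by 52 mm along its y, 13 mm high, hollow side to its -x. Origin at the middle of its underside, z up. It starts loose on the ware board, turned anyhow, one sherd to each quarter of the board, 66 to 90 mm from the board's x = 0 line and 50 to 110 mm from its y = 0 line.
- beaker: Finished terracotta beaker standing loose on the board between the sherds, within 10 mm of the board's x = 0 line, 44 mm across, 55 mm high, 110 g. Stays where it is. Origin at the centre of its underside.
- bud_vase: Finished terracotta bud vase standing loose on the board, within 10 mm of the board's x = 0 line, 44 mm across at the belly, 58 mm high, narrow neck, 120 g. Stays where it is. Origin at the centre of its underside.
Mind the look-alikes: they are no part of the job. What is shaped like the rim_sherd but green or grey is not meant.

How it is judged:
At the end, for the whole second after the job is handed in: All four sherds lie at rest (under 20 mm/s) in the empty tray: the origin of each within its walls and below its rim. Beaker and vase stand upright (within 0.2 rad), within 20 mm of where they were, and both trays within 30 mm (x of wall_sherd in the frame of scrap_tray between -0.147 and 0.147 m and y of wall_sherd in the frame of scrap_tray between -0.057 and 0.057 m and z of wall_sherd in the frame of scrap_tray between -0.005 and 0.032 m and linear speed of each of wall_sherd, rim_sherd, foot_sherd, handle_sherd below 0.02 m/s and x of rim_sherd in the frame of scrap_tray between -0.147 and 0.147 m and y of rim_sherd in the frame of scrap_tray between -0.057 and 0.057 m and z of rim_sherd in the frame of scrap_tray between -0.005 and 0.032 m and x of foot_sherd in the frame of scrap_tray between -0.147 and 0.147 m and y of foot_sherd in the frame of scrap_tray between -0.057 and 0.057 m and z of foot_sherd in the frame of scrap_tray between -0.005 and 0.032 m and x of handle_sherd in the frame of scrap_tray between -0.147 and 0.147 m and y of handle_sherd in the frame of scrap_tray between -0.057 and 0.057 m and z of handle_sherd in the frame of scrap_tray between -0.005 and 0.032 m and distance of each of beaker, bud_vase from where it was at the start of the episode below 0.02 m and angle between each of beaker, bud_vase's own z axis and vertical below 0.2 rad and distance of each of scrap_tray, tool_tray from where it was at the start of the episode below 0.03 m); the robot touches nothing.
It fails at once if a sherd is picked up: it rises more than 25 mm above the board top (height (world z) of any of wall_sherd, rim_sherd, foot_sherd, handle_sherd above 0.065 m).
It fails at once if the finished beaker or vase is shifted by more than 20 mm or tipped (distance of any of beaker, bud_vase from where it was at the start of the episode above 0.02 m or angle between any of beaker, bud_vase's own z axis and vertical above 0.35 rad).
It fails at once if a tray is shoved or carried more than 30 mm from its place (distance of any of scrap_tray, tool_tray from where it was at the start of the episode above 0.03 m).
It also fails if it takes over 72 s, if anything falls off the work surface, if the arm or the gripper's body presses on something with over 40 N, if the wrist force passes 120 N, or if a joint passes its speed limit or range.

## Working session

There is one attempt and no reset: what is moved stays moved. The work goes in short steps, Python scripts to look and compute and a tool call to move; the robot and the scene stay as the last step left them, time stands still between calls to the robot, and variables do not carry over. Pictures are saved under pics/ and viewed, at most 10 in all, crops included, and the job is handed in when it is done.

Besides the shell and the picture viewer there is one more tool, called after "Request:" as name(argument=value, ...) on one line, values as JSON. send_rows: Moves the arm, as the interface text tells. Shifts and turns lie within -1 to 1; 1 stands for 10 cm of shift or 30 degrees of turn. Its arguments: {"type":"object","properties":{"rot":{"type":"array"},"linear":{"type":"array"},"grip":{"type":"array"}},"required":["rot","linear","grip"]}

```bash
mkdir -p pics; ls
cat > h.py <<'E'
import numpy as np, cv2
from plant import robot
def ray(im,uv):
    p=cv2.undistortPoints(np.array([[uv]],float),np.array(im["camera_matrix"]),np.array(im["dist"]))[0,0]
    R=np.array(im["R"]);t=np.array(im["t"]);return -R.T@t, R.T@np.array([p[0],p[1],1])
def at(im,uv,z):
    c,d=ray(im,uv);return c+d*(z-c[2])/d[2]
def proj(im,X):
    return cv2.projectPoints(np.array(X,float).reshape(-1,3),cv2.Rodrigues(np.array(im["R"]))[0],np.array(im["t"],float),np.array(im["camera_matrix"]),np.array(im["dist"]))[0].reshape(-1,2)
def save(im,n): cv2.imwrite("pics/"+n,im["image"][:,:,::-1])
E
python3 - <<'E'
from h import *
for c in("top","scene"):
    im=robot.get_image(c);save(im,c+"1.png")
    for n in "ware_board scrap_tray tool_tray wall_sherd rim_sherd foot_sherd handle_sherd beaker bud_vase".split():
        for r in robot.recognise(c,n)[:3]:
            q=r["rect"];uv=[(q[0]+q[2])/2,(q[1]+q[3])/2]
            print(c,n,round(r["score"],2),np.round(q),at(im,uv,0.045).round(3))
print(robot.observe(),robot.grasp_offset)
E
```

```text
pics
top ware_board 0.95 [209. 188. 436. 390.] [0.541 0.022 0.045]
top ware_board 0.21 [411. 173. 525. 379.] [ 0.559 -0.194  0.045]
top scrap_tray 0.73 [412. 169. 525. 381.] [ 0.56  -0.194  0.045]
top tool_tray 0.87 [133. 203. 220. 406.] [0.519 0.241 0.045]
top wall_sherd 0.63 [347. 319. 373. 348.] [ 0.476 -0.033  0.045]
top rim_sherd 0.84 [366. 210. 391. 235.] [ 0.641 -0.065  0.045]
top rim_sherd 0.74 [331. 142. 357. 163.] [ 0.753 -0.014  0.045]
top rim_sherd 0.61 [389. 125. 415. 145.] [ 0.78  -0.105  0.045]
top foot_sherd 0.9 [265. 232. 287. 254.] [0.612 0.092 0.045]
top handle_sherd 0.76 [264. 340. 293. 359.] [0.453 0.087 0.045]
top beaker 0.87 [283. 270. 315. 302.] [0.546 0.057 0.045]
top beaker 0.64 [363. 256. 393. 290.] [ 0.564 -0.061  0.045]
top bud_vase 0.84 [361. 257. 393. 289.] [ 0.564 -0.06   0.045]
top bud_vase 0.45 [415. 173. 524. 380.] [ 0.558 -0.196  0.045]
scene ware_board 0.69 [149. 162. 394. 348.] [ 0.571 -0.006  0.045]
scene scrap_tray 0.67 [ 81. 267. 295. 435.] [ 0.601 -0.208  0.045]
scene scrap_tray 0.49 [273. 195. 298. 235.] [0.525 0.079 0.045]
scene scrap_tray 
[... 748 characters left out ...]
0e+00, -5.66756049e-02]), 'qvel': array([ 0.00028625, -0.00016148,  0.00128794,  0.00176256, -0.00181981,
        0.00053786]), 'joint_torque': array([ 2.88954805e-03, -4.46217477e+01, -4.06507587e+01,  6.98579173e-02,
        1.98802399e-02, -4.16727823e-05]), 'tcp_pos': array([0.23076527, 0.55385783, 0.22263254]), 'eef_rot': array([[-9.23076265e-01,  3.84616964e-01,  1.84638818e-05],
       [ 3.84616964e-01,  9.23076265e-01,  1.39364489e-06],
       [-1.65075515e-05,  8.38796267e-06, -1.00000000e+00]]), 'ft_force': array([ 0.25462679, -0.68024245,  0.55801369]), 'wrist_torque': array([-0.03377705,  0.0119203 , -0.06888426]), 'finger_force': 0.0, 'gripper_width': 0.08794042486328336} 0.0187
```

Run:
```python
import cv2
a=cv2.imread("pics/top1.png")[110:420,120:535]
cv2.imwrite("pics/top1c.png",cv2.resize(a,None,fx=1.9,fy=1.9,interpolation=cv2.INTER_CUBIC))
```

```text
(no output)
```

View pics/top1c.png

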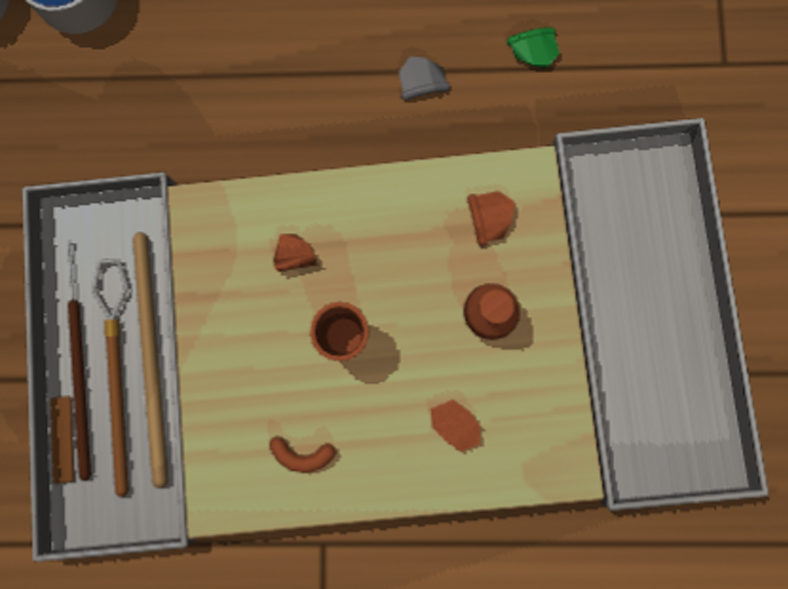

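View pics/scene1.png

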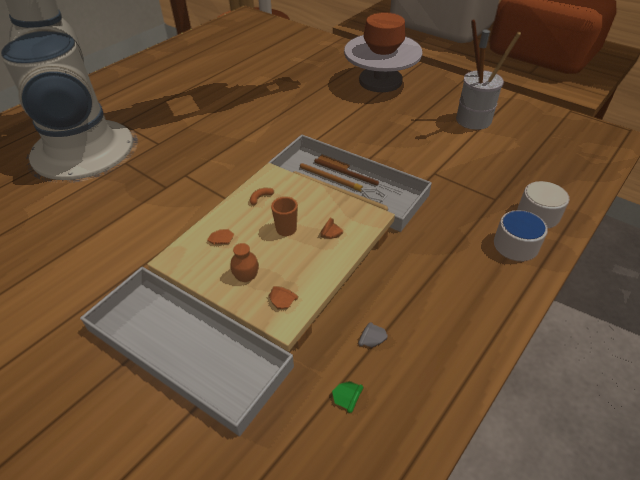

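The top view shows the scrap tray on the right (-y) and the board turned slightly. In crop pixels the sherds are at: foot (295,253), rim (492,217), wall (457,425), handle (303,455). The beaker (340,331) and vase (492,310) stand between them. The grey and green look-alikes lie off the board. The scene view agrees with this layout.

Run:
```python
from h import *
from scipy.optimize import least_squares
im={c:robot.get_image(c) for c in("top","scene")}
# board: wood mask in the top image -> rectangle
hsv=cv2.cvtColor(im["top"]["image"],cv2.COLOR_RGB2HSV)
m=cv2.inRange(hsv,(20,50,110),(36,255,255))
m=cv2.morphologyEx(m,cv2.MORPH_OPEN,np.ones((3,3)))
cs=cv2.findContours(m,cv2.RETR_EXTERNAL,cv2.CHAIN_APPROX_NONE)[0]
c=max(cs,key=cv2.contourArea)[:,0,:]
P=np.array([at(im["top"],u,0.04)[:2] for u in c.astype(float)])
r=cv2.minAreaRect(P.astype(np.float32));print("board rect",r)
print(cv2.boxPoints(r).round(3))
# height check: board corners from two views by hand for top
for n in "wall_sherd rim_sherd foot_sherd handle_sherd beaker bud_vase".split():
    D=[];U=[]
    for cam in im:
        robot_r=robot.recognise(cam,n)[0]["rect"];q=robot_r
        uv=[(q[0]+q[2])/2,(q[1]+q[3])/2]
        D.append(ray(im[cam],uv))
        if cam=="top":
            # red mask in box
            a=[int(q[0])-4,int(q[1])-4,int(q[2])+5,int(q[3])+5]
            s=cv2.inRange(hsv[a[1]:a[3],a[0]:a[2]],(0,110,50),(14,255,255))
            l=cv2.connectedComponentsWithStats(s)
            k=1+np.argmax(l[2][1:,4]);ys,xs=np.nonzero(l[1]==k)
            g=np.array([at(im[cam],(x+a[0],y+a[1]),0.046)[:2] for x,y in zip(xs,ys)])
            rr=cv2.minAreaRect(g.astype(np.float32))
            print(n,"mean",g.mean(0).round(3),"min",g.min(0).round(3),"max",g.max(0).round(3))
    A=np.vstack([np.eye(3)-np.outer(d,d)/(d@d) for _,d in D]);b=np.hstack([(np.eye(3)-np.outer(d,d)/(d@d))@c0 for c0,d in D])
    X=np.linalg.lstsq(A,b,rcond=None)[0];print("   triang",X.round(3),"res",np.linalg.norm(A@X-b).round(4))
```

```text
board rect ((0.545138418674469, 0.028843849897384644), (0.2785256803035736, 0.31865984201431274), 5.190555095672607)
[[ 0.392  0.175]
 [ 0.421 -0.142]
 [ 0.698 -0.117]
 [ 0.669  0.2  ]]
wall_sherd mean [ 0.476 -0.032] min [ 0.456 -0.05 ] max [ 0.495 -0.014]
   triang [ 0.477 -0.027  0.048] res 0.003
rim_sherd mean [ 0.639 -0.064] min [ 0.615 -0.082] max [ 0.658 -0.046]
   triang [ 0.721 -0.06  -0.183] res 0.0625
foot_sherd mean [0.611 0.095] min [0.597 0.075] max [0.627 0.11 ]
   triang [0.612 0.09  0.054] res 0.004
handle_sherd mean [0.453 0.087] min [0.441 0.061] max [0.467 0.111]
   triang [0.457 0.09  0.046] res 0.0035
beaker mean [0.548 0.056] min [0.525 0.034] max [0.571 0.081]
   triang [0.547 0.056 0.074] res 0.003
bud_vase mean [ 0.563 -0.062] min [ 0.541 -0.084] max [ 0.585 -0.041]
   triang [ 0.564 -0.056  0.069] res 0.0042
```

Request:
send_rows(rot=[[0, 0, -0.173], [0, 0, -0.173], [0, 0, -0.173], [0, 0, -0.173], [0, 0, -0.173], [0, 0, -0.173], [0, 0, -0.173], [0, 0, -0.173], [0, 0, -0.173], [0, 0, -0.173], [0, 0, -0.173], [0, 0, -0.173]], linear=[[0.336, -0.478, -0.08], [0.336, -0.478, -0.08], [0.336, -0.478, -0.08], [0.336, -0.478, -0.08], [0.336, -0.478, -0.08], [0.336, -0.478, -0.08], [0.336, -0.478, -0.08], [0.336, -0.478, -0.08], [0.336, -0.478, -0.08], [0.336, -0.478, -0.08], [0.336, -0.478, -0.08], [0.336, -0.478, -0.08]], grip=[0.23, 0.23, 0.23, 0.23, 0.23, 0.23, 0.23, 0.23, 0.23, 0.23, 0.23, 0.23])

```text
time: 3.2
tcp_pos: [0.6349, -0.0215, 0.1265]
eef_rot: [[-0.086, 0.996, 0.001], [0.996, 0.086, 0.0], [0.0, 0.001, -1.0]]
ft_force: [-0.1, 1.1, 0.0]
gripper_width: 0.0203
finger_force: 0.0
```

Request:
send_rows(rot=[[0, 0, 0], [0, 0, 0], [0, 0, 0], [0, 0, 0], [0, 0, 0]], linear=[[0, 0, -0.3], [0, 0, -0.3], [0, 0, -0.15], [0, 0, -0.07], [0, 0, 0]], grip=[0.23, 0.23, 0.23, 0.23, 0.23])

```text
time: 3.82
tcp_pos: [0.6342, -0.0195, 0.0452]
eef_rot: [[-0.089, 0.996, 0.001], [0.996, 0.089, -0.0], [-0.0, 0.001, -1.0]]
ft_force: [0.1, 0.6, 0.7]
gripper_width: 0.0203
finger_force: 0.0
```

Run:
```python
from h import *
o=robot.observe();print(o["tcp_pos"],o["ft_force"])
im=robot.get_image("scene");a=im["image"][130:440,80:440,::-1]
cv2.imwrite("pics/s2.png",cv2.resize(a,None,fx=1.9,fy=1.9))
```

```text
[ 0.6341733  -0.01950931  0.04516864] [0.0866968  0.61308928 0.69619265]
```

View pics/s2.png

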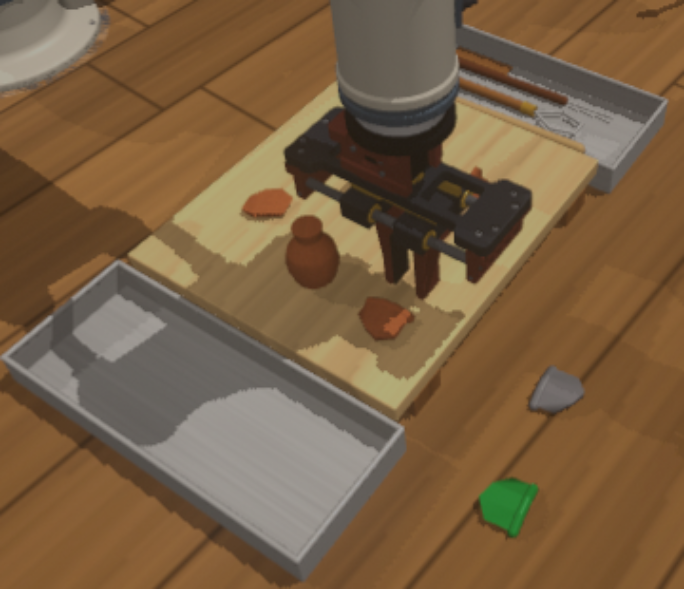

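The fingers (crop 390–440, 285) stand just behind the rim sherd (385,315), clear of the vase. Pushing.

Request:
send_rows(rot=[[0, 0, 0], [0, 0, 0], [0, 0, 0], [0, 0, 0], [0, 0, 0], [0, 0, 0], [0, 0, 0], [0, 0, 0], [0, 0, 0], [0, 0, 0], [0, 0, 0], [0, 0, 0]], linear=[[0.01, -0.1, -0.01], [0.01, -0.11, 0], [0.01, -0.11, 0], [0.01, -0.11, 0], [0.01, -0.11, 0], [0.01, -0.11, 0], [0.01, -0.11, 0], [0.01, -0.11, 0], [0.01, -0.11, 0], [0.01, -0.11, 0], [0.01, -0.11, 0], [0.01, -0.11, 0]], grip=[0.23, 0.23, 0.23, 0.23, 0.23, 0.23, 0.23, 0.23, 0.23, 0.23, 0.23, 0.23])

```text
time: 5.38
tcp_pos: [0.646, -0.1515, 0.0436]
eef_rot: [[-0.089, 0.996, 0.0], [0.996, 0.089, -0.0], [-0.0, 0.0, -1.0]]
ft_force: [0.6, -0.0, -0.1]
gripper_width: 0.0204
finger_force: 0.0
```

Run:
```python
from h import *
o=robot.observe();print(o["tcp_pos"],o["ft_force"])
im=robot.get_image("scene");a=im["image"][130:440,80:440,::-1]
cv2.imwrite("pics/s3.png",cv2.resize(a,None,fx=1.9,fy=1.9))
```

```text
[ 0.64604672 -0.15148692  0.0436264 ] [ 0.55664937 -0.03967896 -0.09218887]
```

View pics/s3.png

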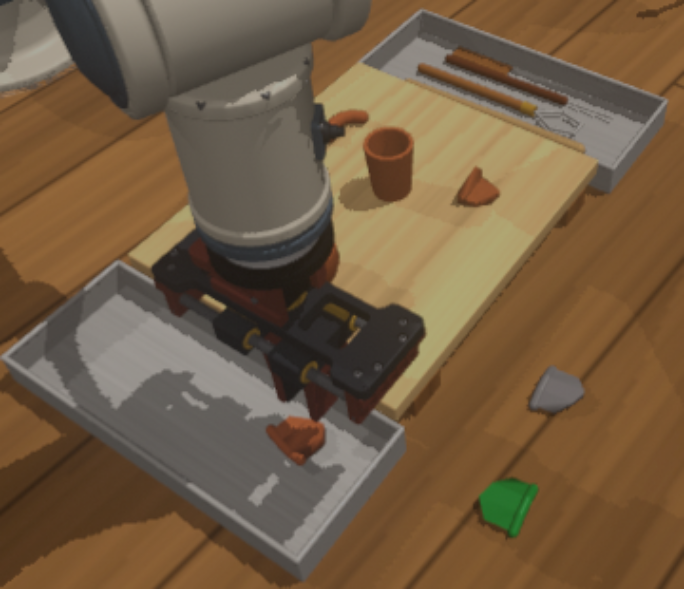

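The rim sherd lies in the tray (crop 300,440), and the beaker is untouched. Next is the wall sherd.

Request:
send_rows(rot=[[0, 0, 0], [0, 0, 0], [0, 0, 0], [0, 0, 0], [0, 0, 0], [0, 0, 0], [0, 0, 0], [0, 0, 0], [0, 0, 0], [0, 0, 0], [0, 0, 0], [0, 0, 0]], linear=[[0, 0, 0.4], [0, 0, 0.4], [-0.35, 0.33, 0], [-0.35, 0.33, 0], [-0.35, 0.33, 0], [-0.35, 0.33, 0], [-0.34, 0.32, 0], [0, 0, -0.2], [0, 0, -0.3], [0, 0, -0.2], [0, 0, -0.1], [0, 0, 0]], grip=[0.23, 0.23, 0.23, 0.23, 0.23, 0.23, 0.23, 0.23, 0.23, 0.23, 0.23, 0.23])

```text
time: 6.92
tcp_pos: [0.4717, 0.0129, 0.0427]
eef_rot: [[-0.088, 0.996, -0.002], [0.996, 0.088, -0.0], [0.0, -0.002, -1.0]]
ft_force: [0.9, 0.3, -0.3]
gripper_width: 0.0202
finger_force: 0.0
```

Request:
send_rows(rot=[[0, 0, 0], [0, 0, 0], [0, 0, 0], [0, 0, 0], [0, 0, 0], [0, 0, 0], [0, 0, 0], [0, 0, 0], [0, 0, 0], [0, 0, 0], [0, 0, 0], [0, 0, 0]], linear=[[0.01, -0.1, 0], [0.013, -0.148, 0], [0.013, -0.148, 0], [0.013, -0.148, 0], [0.013, -0.148, 0], [0.013, -0.148, 0], [0.013, -0.148, 0], [0.013, -0.148, 0], [0.013, -0.148, 0], [0.013, -0.148, 0], [0.013, -0.148, 0], [0.013, -0.148, 0]], grip=[0.23, 0.23, 0.23, 0.23, 0.23, 0.23, 0.23, 0.23, 0.23, 0.23, 0.23, 0.23])

```text
time: 8.43
tcp_pos: [0.4873, -0.1605, 0.0436]
eef_rot: [[-0.089, 0.996, -0.0], [0.996, 0.089, -0.0], [-0.0, -0.0, -1.0]]
ft_force: [0.0, 0.6, 0.4]
gripper_width: 0.0202
finger_force: 0.0
```

Run:
```python
from h import *
o=robot.observe();print(o["tcp_pos"],o["ft_force"])
im=robot.get_image("scene");a=im["image"][130:440,80:440,::-1]
cv2.imwrite("pics/s4.png",cv2.resize(a,None,fx=1.9,fy=1.9))
```

```text
[ 0.48734969 -0.16054063  0.04359329] [0.03479531 0.5964098  0.36504248]
```

View pics/s4.png

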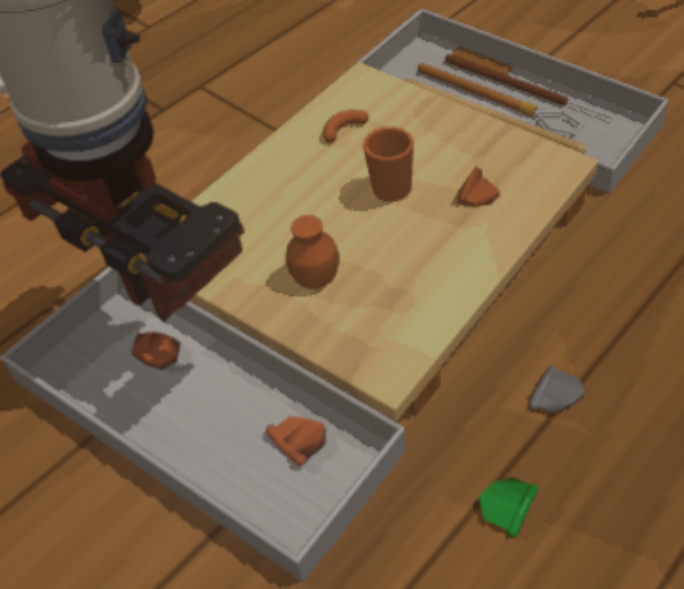

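The rim (300,440) and wall (157,348) sherds are both in the tray, and the vase and beaker haven't moved. Next is the foot sherd.

Request:
send_rows(rot=[[0, 0, 0], [0, 0, 0], [0, 0, 0], [0, 0, 0], [0, 0, 0], [0, 0, 0], [0, 0, 0], [0, 0, 0], [0, 0, 0], [0, 0, 0], [0, 0, 0], [0, 0, 0]], linear=[[0, 0, 0.45], [0, 0, 0.45], [0.2, 0.49, 0], [0.2, 0.49, 0], [0.2, 0.49, 0], [0.2, 0.49, 0], [0.2, 0.49, 0], [0.2, 0.49, 0], [0, 0, -0.2], [0, 0, -0.35], [0, 0, -0.25], [0, 0, -0.1]], grip=[0.23, 0.23, 0.23, 0.23, 0.23, 0.23, 0.23, 0.23, 0.23, 0.23, 0.23, 0.23])

```text
time: 9.98
tcp_pos: [0.6057, 0.1331, 0.0407]
eef_rot: [[-0.088, 0.996, -0.004], [0.996, 0.088, -0.001], [-0.001, -0.004, -1.0]]
ft_force: [-0.2, 0.6, -0.4]
gripper_width: 0.0203
finger_force: 0.0
```

Request:
send_rows(rot=[[0, 0, 0], [0, 0, 0], [0, 0, 0], [0, 0, 0], [0, 0, 0], [0, 0, 0], [0, 0, 0], [0, 0, 0], [0, 0, 0], [0, 0, 0], [0, 0, 0], [0, 0, 0]], linear=[[0, 0, 0], [0.01, -0.1, 0], [0.01, -0.1, 0], [0.01, -0.13, 0], [0.012, -0.13, 0], [0.012, -0.13, 0], [0.012, -0.13, 0], [0.012, -0.13, 0], [0.012, -0.13, 0], [0.012, -0.13, 0], [0.012, -0.13, 0], [0.012, -0.13, 0]], grip=[0.23, 0.23, 0.23, 0.23, 0.23, 0.23, 0.23, 0.23, 0.23, 0.23, 0.23, 0.23])

```text
time: 11.48
tcp_pos: [0.6199, -0.0034, 0.0436]
eef_rot: [[-0.089, 0.996, -0.0], [0.996, 0.089, 0.0], [0.0, -0.0, -1.0]]
ft_force: [-0.2, 0.0, -0.6]
gripper_width: 0.02
finger_force: 0.1
```

Run:
```python
from h import *
o=robot.observe();print(o["tcp_pos"],o["ft_force"])
im=robot.get_image("scene");a=im["image"][130:440,80:440,::-1]
cv2.imwrite("pics/s5.png",cv2.resize(a,None,fx=1.9,fy=1.9))
```

```text
[ 0.61991642 -0.00337939  0.04358456] [-0.16311135  0.03135883 -0.64209027]
```

View pics/s5.png

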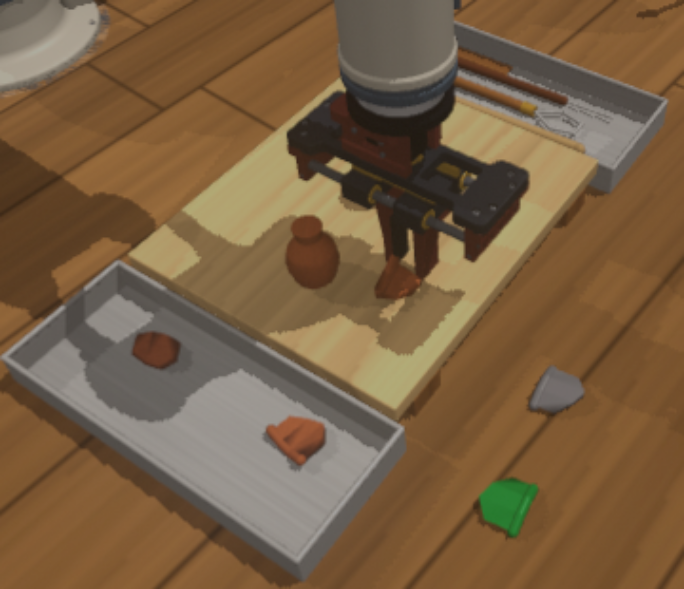

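The foot sherd (397,280) is against the fingers and clear of the vase. I'll keep pushing.

Request:
send_rows(rot=[[0, 0, 0], [0, 0, 0], [0, 0, 0], [0, 0, 0], [0, 0, 0], [0, 0, 0], [0, 0, 0], [0, 0, 0], [0, 0, 0], [0, 0, 0], [0, 0, 0], [0, 0, 0]], linear=[[0.011, -0.12, 0], [0.011, -0.12, 0], [0.011, -0.12, 0], [0.011, -0.12, 0], [0.011, -0.12, 0], [0.011, -0.12, 0], [0.011, -0.12, 0], [0.011, -0.12, 0], [0.011, -0.12, 0], [0.011, -0.12, 0], [0.011, -0.12, 0], [0.011, -0.12, 0]], grip=[0.23, 0.23, 0.23, 0.23, 0.23, 0.23, 0.23, 0.23, 0.23, 0.23, 0.23, 0.23])

```text
time: 13.02
tcp_pos: [0.6331, -0.1474, 0.0436]
eef_rot: [[-0.089, 0.996, -0.0], [0.996, 0.089, -0.0], [0.0, -0.0, -1.0]]
ft_force: [-0.4, -0.1, -0.2]
gripper_width: 0.0205
finger_force: 0.0
```

Run:
```python
from h import *
o=robot.observe();print(o["tcp_pos"],o["ft_force"])
im=robot.get_image("scene");a=im["image"][130:440,80:440,::-1]
cv2.imwrite("pics/s6.png",cv2.resize(a,None,fx=1.9,fy=1.9))
```

```text
[ 0.63312718 -0.14736026  0.04359294] [-0.35577252 -0.08230454 -0.234802  ]
```

View pics/s6.png

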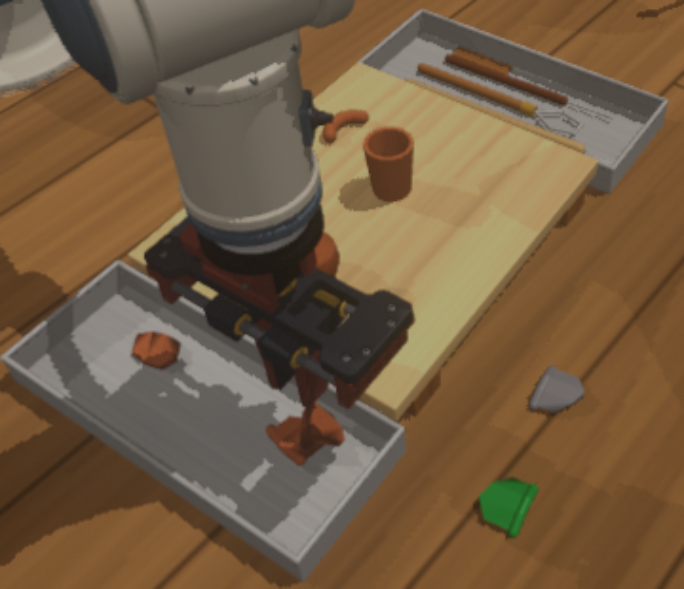

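The foot sherd has dropped into the tray beside the rim sherd (about 315,430). The handle comes last.

Request:
send_rows(rot=[[0, 0, 0], [0, 0, 0], [0, 0, 0], [0, 0, 0], [0, 0, 0], [0, 0, 0], [0, 0, 0], [0, 0, 0], [0, 0, 0], [0, 0, 0], [0, 0, 0], [0, 0, 0]], linear=[[0, 0, 0.45], [0, 0, 0.45], [-0.3, 0.47, 0], [-0.31, 0.47, 0], [-0.31, 0.47, 0], [-0.31, 0.47, 0], [-0.31, 0.48, 0], [-0.3, 0.48, 0], [0, 0, 0], [0, 0, -0.3], [0, 0, -0.3], [0, 0, -0.2]], grip=[0.23, 0.23, 0.23, 0.23, 0.23, 0.23, 0.23, 0.23, 0.23, 0.23, 0.23, 0.23])

```text
time: 14.58
tcp_pos: [0.4492, 0.1363, 0.0521]
eef_rot: [[-0.088, 0.996, -0.001], [0.996, 0.088, -0.001], [-0.001, -0.001, -1.0]]
ft_force: [-0.2, 0.1, 0.3]
gripper_width: 0.0202
finger_force: 0.0
```

Request:
send_rows(rot=[[0, 0, 0], [0, 0, 0], [0, 0, 0], [0, 0, 0], [0, 0, 0], [0, 0, 0], [0, 0, 0], [0, 0, 0], [0, 0, 0], [0, 0, 0], [0, 0, 0], [0, 0, 0]], linear=[[0, 0, -0.095], [0, 0, 0], [0.01, -0.1, 0], [0.01, -0.12, 0], [0.012, -0.13, 0], [0.012, -0.13, 0], [0.012, -0.13, 0], [0.012, -0.13, 0], [0.012, -0.13, 0], [0.012, -0.13, 0], [0.012, -0.13, 0], [0.012, -0.13, 0]], grip=[0.23, 0.23, 0.23, 0.23, 0.23, 0.23, 0.23, 0.23, 0.23, 0.23, 0.23, 0.23])

```text
time: 16.08
tcp_pos: [0.4607, 0.0106, 0.0441]
eef_rot: [[-0.089, 0.996, -0.0], [0.996, 0.089, 0.0], [0.0, -0.0, -1.0]]
ft_force: [0.3, -0.0, -0.0]
gripper_width: 0.0202
finger_force: 0.1
```

Run:
```python
from h import *
o=robot.observe();print(o["tcp_pos"],o["ft_force"])
im=robot.get_image("scene");a=im["image"][130:440,80:440,::-1]
cv2.imwrite("pics/s7.png",cv2.resize(a,None,fx=1.9,fy=1.9))
```

```text
[0.46074059 0.01060363 0.04410693] [ 0.28824901 -0.04478911 -0.02614499]
```

View pics/s7.png

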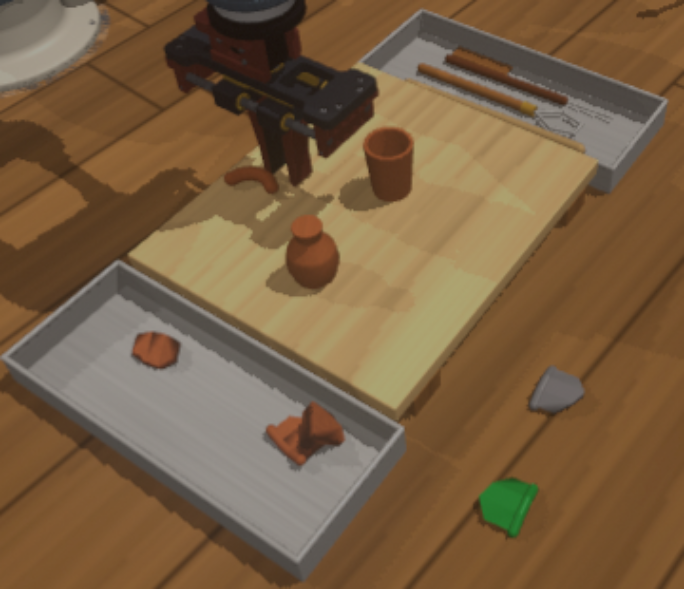

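The handle (crop 252,180) has turned lengthwise to the fingers and shifted towards the robot side. I'll measure it before pushing on.

Run:
```python
from h import *
im=robot.get_image("scene")
for uv in [(225,178),(252,180),(277,188)]:
    print(at(im,(uv[0]/1.9+80,uv[1]/1.9+130),0.048).round(3))
for c in("top","scene"):
    im=robot.get_image(c)
    for r in robot.recognise(c,"handle_sherd")[:2]:
        q=r["rect"];print(c,round(r["score"],2),[at(im,u,0.047)[:2].round(3) for u in((q[0],q[1]),(q[2],q[3]))])
```

```text
[ 0.424 -0.031  0.048]
[ 0.446 -0.017  0.048]
[ 0.471 -0.011  0.048]
scene 0.55 [array([ 0.403, -0.018]), array([ 0.484, -0.016])]
```

Request:
send_rows(rot=[[0, 0, 0], [0, 0, 0], [0, 0, 0], [0, 0, 0], [0, 0, 0], [0, 0, 0], [0, 0, 0], [0, 0, 0], [0, 0, 0], [0, 0, 0]], linear=[[0, 0.1, 0], [-0.07, 0, 0], [-0.07, 0, 0], [0.01, -0.08, 0], [0.01, -0.08, 0], [0.01, -0.08, 0], [0.01, -0.1, 0], [0.01, -0.1, 0], [0.01, -0.1, 0], [0.01, -0.1, 0]], grip=[0.23, 0.23, 0.23, 0.23, 0.23, 0.23, 0.23, 0.23, 0.23, 0.23])

```text
time: 17.62
tcp_pos: [0.4538, -0.0433, 0.0441]
eef_rot: [[-0.089, 0.996, -0.0], [0.996, 0.089, -0.0], [-0.0, -0.0, -1.0]]
ft_force: [-0.4, 0.5, -0.5]
gripper_width: 0.0205
finger_force: 0.1
```

Run:
```python
from h import *
o=robot.observe();print(o["tcp_pos"],o["ft_force"])
im=robot.get_image("scene");a=im["image"][130:440,80:440,::-1]
cv2.imwrite("pics/s8.png",cv2.resize(a,None,fx=1.9,fy=1.9))
```

```text
[ 0.4537619  -0.0433139   0.04411594] [-0.41214616  0.5179906  -0.53450876]
```

View pics/s8.png

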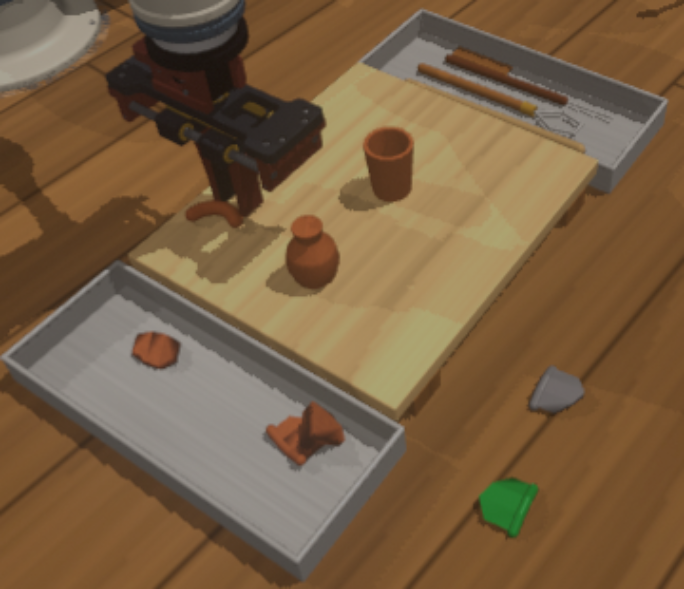

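The handle (213,212) is now nearly centred on the fingers and lies across the push. Continuing.

Request:
send_rows(rot=[[0, 0, 0], [0, 0, 0], [0, 0, 0], [0, 0, 0], [0, 0, 0], [0, 0, 0]], linear=[[0.008, -0.1, 0], [0.008, -0.1, 0], [0.008, -0.1, 0], [0.008, -0.1, 0], [0.008, -0.1, 0], [0.008, -0.1, 0]], grip=[0.23, 0.23, 0.23, 0.23, 0.23, 0.23])

```text
time: 18.42
tcp_pos: [0.4585, -0.1032, 0.0441]
eef_rot: [[-0.089, 0.996, 0.0], [0.996, 0.089, -0.0], [-0.0, 0.0, -1.0]]
ft_force: [-0.3, 0.3, -0.3]
gripper_width: 0.0204
finger_force: 0.0
```

```bash
cat > loc.py <<'E'
from h import *
print(robot.observe()["tcp_pos"])
im=robot.get_image("scene")
h=cv2.cvtColor(im["image"],cv2.COLOR_RGB2HSV)
m=cv2.inRange(h,(0,120,50),(14,255,255));m[:180]=0;m[430:]=0;m[:,:80]=0;m[:,330:]=0
n,l,s,c=cv2.connectedComponentsWithStats(m)
for i in range(1,n):
    if s[i,4]>40:
        x,y,w,hh,a=s[i];print(s[i],at(im,c[i],.046)[:2].round(3),"L",at(im,(x,y+hh/2),.046)[:2].round(3),"R",at(im,(x+w,y+hh/2),.046)[:2].round(3))
E
python3 loc.py
```

```text
[ 0.45852978 -0.10323968  0.04414405]
[ 81 180  21  12  59] [ 0.183 -0.083] L [ 0.172 -0.095] R [ 0.203 -0.071]
[ 90 180  48  45 374] [ 0.258 -0.083] L [ 0.226 -0.112] R [ 0.295 -0.059]
[171 180  11  18 124] [0.32  0.008] L [0.312 0.002] R [0.328 0.015]
[128 187  33  25 407] [ 0.298 -0.045] L [ 0.274 -0.065] R [ 0.321 -0.028]
[271 197  27  39 830] [0.525 0.078] L [0.509 0.06 ] R [0.546 0.089]
[ 150  217   74   56 1089] [ 0.452 -0.083] L [ 0.398 -0.113] R [ 0.494 -0.038]
[231 243  27  39 794] [ 0.548 -0.047] L [ 0.531 -0.058] R [ 0.565 -0.032]
[  80  248   68   69 1746] [ 0.398 -0.203] L [ 0.377 -0.23 ] R [ 0.46  -0.166]
[150 305  24  19 338] [ 0.523 -0.19 ] L [ 0.511 -0.202] R [ 0.539 -0.18 ]
[  80  324  149  106 2042] [ 0.594 -0.274] L [ 0.52  -0.322] R [ 0.674 -0.201]
[294 326  18  23 116] [ 0.711 -0.095] L [ 0.701 -0.103] R [ 0.721 -0.087]
[220 342  41  33 666] [ 0.665 -0.171] L [ 0.644 -0.189] R [ 0.688 -0.155]
[246 376  44  54 535] [ 0.748 -0.202] L [ 0.716 -0.213] R [ 0.76  -0.179]
```

Request:
send_rows(rot=[[0, 0, 0], [0, 0, 0], [0, 0, 0], [0, 0, 0], [0, 0, 0], [0, 0, 0], [0, 0, 0], [0, 0, 0]], linear=[[0.008, -0.1, 0], [0.008, -0.1, 0], [0.008, -0.1, 0], [0.008, -0.1, 0], [0.008, -0.1, 0], [0.008, -0.1, 0], [0.008, -0.1, 0], [0, 0, 0]], grip=[0.23, 0.23, 0.23, 0.23, 0.23, 0.23, 0.23, 0.23])

```text
time: 19.48
tcp_pos: [0.4641, -0.1732, 0.0441]
eef_rot: [[-0.088, 0.996, -0.0], [0.996, 0.088, -0.0], [0.0, -0.0, -1.0]]
ft_force: [-0.0, 0.9, -0.6]
gripper_width: 0.0203
finger_force: 0.0
```

Request:
send_rows(rot=[[0, 0, 0], [0, 0, 0], [0, 0, 0], [0, 0, 0], [0, 0, 0], [0, 0, 0]], linear=[[0, 0.05, 0.4], [0, 0, 0.5], [0, 0, 0.5], [-0.2, 0.3, 0], [-0.2, 0.3, 0], [0, 0, 0]], grip=[0.23, 0.23, 0.23, 0.23, 0.23, 0.23])

```text
time: 20.23
tcp_pos: [0.4237, -0.1062, 0.1848]
eef_rot: [[-0.091, 0.996, 0.002], [0.996, 0.091, -0.0], [-0.0, 0.001, -1.0]]
ft_force: [-0.3, 1.0, -0.8]
gripper_width: 0.02
finger_force: 0.0
```

Run:
```python
from h import *
A=robot.get_image("scene");B=robot.get_image("top")
a=A["image"][130:440,80:400,::-1];b=B["image"][140:450,200:560,::-1]
cv2.imwrite("pics/fin.png",cv2.resize(np.hstack([a,b]),(800,365),interpolation=cv2.INTER_AREA))
for c,im in(("top",B),("scene",A)):
    for n in "wall_sherd rim_sherd foot_sherd handle_sherd beaker bud_vase scrap_tray".split():
        for r in robot.recognise(c,n)[:1]:
            q=r["rect"];print(c,n,round(r["score"],2),np.round(q),at(im,((q[0]+q[2])/2,(q[1]+q[3])/2),.045 if "e" in n[1:2]+n[-3:] else .012).round(3))
```

```text
top rim_sherd 0.93 [330. 139. 356. 164.] [ 0.755 -0.012  0.045]
top foot_sherd 0.54 [426. 209. 446. 229.] [ 0.645 -0.152  0.045]
top handle_sherd 0.72 [441. 338. 452. 357.] [ 0.455 -0.157  0.045]
top beaker 0.93 [283. 271. 313. 300.] [0.546 0.058 0.045]
top bud_vase 0.57 [360. 259. 393. 288.] [ 0.563 -0.06   0.045]
top scrap_tray 0.69 [416. 170. 523. 361.] [ 0.577 -0.206  0.012]
scene wall_sherd 0.76 [149. 300. 178. 324.] [ 0.522 -0.187  0.045]
scene rim_sherd 0.9 [334. 380. 361. 413.] [ 0.811 -0.127  0.045]
scene foot_sherd 0.6 [238. 341. 260. 367.] [ 0.669 -0.16   0.045]
scene handle_sherd 0.7 [145. 283. 175. 305.] [ 0.492 -0.168  0.045]
scene beaker 0.77 [272. 197. 298. 234.] [0.525 0.078 0.045]
scene bud_vase 0.97 [233. 239. 257. 280.] [ 0.544 -0.039  0.045]
```

View pics/fin.png

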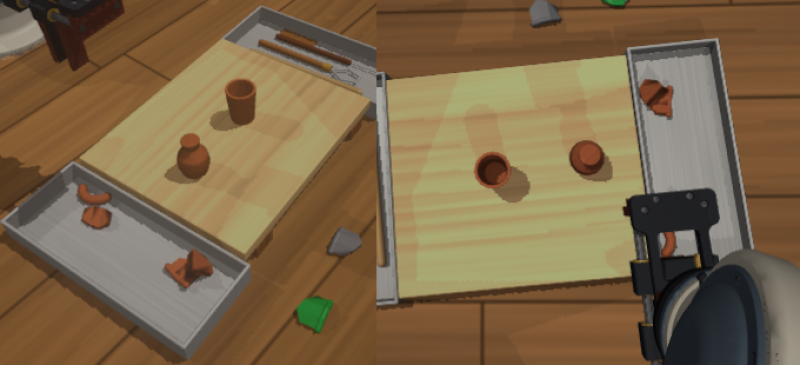

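The final view shows all four sherds in the scrap tray, with the handle at (93,195), wall (97,217), rim (182,270) and foot (200,263). The beaker and vase are standing in place. The foot leans on the rim sherd, so I'll check its height.

Run:
```python
from h import *
A=robot.get_image("scene");B=robot.get_image("top")
for n in("foot_sherd","handle_sherd","bud_vase","beaker"):
    D=[]
    for c,im in(("scene",A),("top",B)):
        q=robot.recognise(c,n)[0]["rect"];D.append(ray(im,((q[0]+q[2])/2,(q[1]+q[3])/2)))
    P=[np.eye(3)-np.outer(d,d)/(d@d) for _,d in D]
    print(n,np.linalg.solve(sum(P),sum(p@c for p,(c,_) in zip(P,D))).round(3))
```

```text
foot_sherd [ 0.652 -0.153  0.019]
handle_sherd [ 0.461 -0.158  0.011]
bud_vase [ 0.563 -0.057  0.069]
beaker [ 0.58  -0.027  0.15 ]
```

```bash
python3 -c "
from h import *
print(robot.sign_off())"
```

```text
the job is handed in; nothing more can be done
None
```

I pushed all four sherds along the board into the empty tray, left the beaker, vase and trays in place, and handed the job in at about 20 s; sign-off returned no verdict.

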